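# Turn the offer leaf on the deli counter

### The job

On the wooden offer stand, turn the top leaf (the black one with the green tab) over the ring spine with your fingertips so that it lies flat on the opposite page, then move clear. Only push it: do not pinch it between the fingers. Leave the leaf beneath it (red tab) lying where it is, and do not disturb the jars, the cheese box and the cup around the stand.

Things in the scene. Friction and masses are not known exactly. Their poses are not given: they have to be found in the camera images.
- stand: fixed wooden offer stand, block 260 (x) x 244 (y) x 45 mm high; origin at the centre of its underside on the counter. Ring spine along its x axis over the middle, rings up to 66 mm high within 15 mm of the middle line. Both leaves lie on the -y page; a fixed white card (top at 49.5 mm) on the +y page. Goods stand around it; outside the green tab about 80 mm is free.
- leaf (a joint): top leaf, hinge line parallel to the stand's x through its middle at 53 mm height. 0 = flat on the -y page, pi/2 = upright, pi = flat on the +y page (stop); starts at 0 to 0.35. Stiff friction hinge: it stays wherever it is left, also past upright, so it must be pushed all the way down; about 2 N at the tab moves it. About 0.16 kg.
- tab_edge (a point): middle of the green tab's outer edge, mid thickness, 165 mm from the hinge line, 62.5 mm along the stand's +x from the middle; axes turn with the leaf (y from edge to hinge, z out of the black face). Tab 95 mm wide, 6 mm thick, 125 to 165 mm from the hinge line; it overhangs the block, whose edge is at 122 mm, with 50 mm free between tab and counter when flat.
- under_leaf (a joint): lower leaf, 4 mm white card with a red tab, beneath the top leaf; 0 = lying flat (as at the start), grows as it lifts. Red tab 95 mm wide, beside the green tab, not under it; under the green tab the card ends 120 mm from the hinge line, inside the block's edge
- red_tab_edge (a point): middle of the red tab's outer edge, mid thickness, 165 mm from the hinge line, 62.5 mm along the stand's -x from the middle
- jar_a_mid (a point): amber jar with a black lid, 60 mm diameter, 66 mm high, loose; point at its centre
- jar_b_mid (a point): red jar with a brass lid, 60 mm diameter, 66 mm high, loose; point at its centre
- jar_c_mid (a point): green jar with a white lid, 60 mm diameter, 66 mm high, loose; point at its centre
- cheese: round wooden cheese box, 100 mm diameter, 34 mm high, loose; origin at the centre of its underside
- pick_cup: white ceramic cup, 60 mm diameter, 60 mm high, loose; origin at the centre of its underside
- leaf_mid (a point): middle of the top leaf's board, mid thickness, 68.5 mm from the hinge line; axes as tab_edge. Board 240 mm along the spine, 12 to 125 mm from the hinge line, 6 mm thick (3 mm either side of the hinge plane); upper face black and 5 mm smaller at the edges; under face light wood: the side that is pushed, and faces up once the leaf is turned

How it is judged:
At the end, for the whole second after the job is handed in: The top leaf lies flat on the opposite page and at rest (joint leaf above 3.07 rad, within about 4 degrees of flat), the lower leaf still lies on its page (below 0.08 rad), and the jars, the cheese box and the cup are each within 25 mm of where they stood (value of joint leaf above 3.07 rad and value of joint under_leaf below 0.08 rad and velocity of joint leaf below 0.05 rad/s and distance of each of jar_a_mid, jar_b_mid, jar_c_mid, cheese, pick_cup from where it was at the start of the episode below 0.025 m); the robot touches nothing.
It fails at once if the leaf is pinched: both its faces pressed by the fingers at once, each with more than 1 N ((contact force between the fingers and leaf_c0 above 1 N or contact force between the fingers and leaf_c1 above 1 N) and (contact force between the fingers and leaf_c2 above 1 N or contact force between the fingers and leaf_c3 above 1 N)).
It fails at once if the lower leaf with the red tab is turned up by more than 0.2 rad (value of joint under_leaf above 0.2 rad).
It fails at once if a jar, the cheese box or the cup is lifted, carried or pushed more than 25 mm (distance of any of jar_a_mid, jar_b_mid, jar_c_mid, cheese, pick_cup from where it was at the start of the episode above 0.025 m).
It also fails if it takes over 48 s, if anything falls off the work surface, if the arm or the gripper's body presses on something with over 40 N, if the wrist force passes 120 N, or if a joint passes its speed limit or range.

### The arm

A 6-joint arm with a two-finger parallel gripper is mounted at the origin on the work surface. World frame = base frame: x ahead of the robot, y to its left, z up, the work surface at z = 0. Lengths are in m, angles in rad, forces in N, time in s.
With the tool pointing down it reaches from about 0.3 to 1 m from the base axis. Payload 5.1 kg.
Tool frame: the origin (TCP) lies midway between the tips of the shut fingers; the grasp point (between the pads) lies bot.grasp_offset behind it (bot.grasp_offset is the distance from the TCP to the grasp point, in m); x points along the fingers, y is the direction in which the jaws open and shut, and the axes are right-handed (so a half turn about x gives the same grasp; the last joint's range is limited). The gripper opens to 95 mm and grips with 3 to 60 N. Pads are 20 mm wide; open, the fingers measure 119 mm over their backs; the gripper's body (75 mm by 180 mm) begins 59 mm behind the grasp point.
Start: joints at [1.057, 0.124, 1.65, -0, 1.367, -0.083], TCP at [0.271, 0.591, 0.188] pointing down, gripper open.
Joint ranges: [-2.61, 2.61], [-1.02, 2.33], [0.03, 2.71], [-1.35, 4.49], [0.32, 2.68], [-2.91, 2.91]. Speed limits (rad/s): [2.57, 2.57, 3.14, 3.14, 3.14, 3.14].

### API

Orientations are given as [roll, pitch, yaw] about the fixed x, y, z axes, in that order (R = Rz(yaw) Ry(pitch) Rx(roll)).
In Python, from station import get_obs, imaging, order, bot gives the robot as it stands.
- The arm moves only by the tool carry_out, never from a script. Its argument "steps" is a list of rows, each a list of 7 numbers: the shift along the tool's x, y, z in mm, then the turn, a rotation vector about the tool's x, y, z in rad, then the finger opening in mm, from 0 to 95.1. A call has 1 to 20 rows; each row is the pose to reach, as a shift and turn from the pose commanded when the call began, along the tool's axes at that moment; what a row does not reach only later rows make up. A row lasts 1/8 s, in which the tool goes at most 62.5 mm and 10.7 degrees, less where a joint would pass 70% of its speed; a pose out of reach is approached as far as the arm can. A call with a gripper value outside its range is refused whole. The fingers move at their own pace and stop on an object; the grip force is fixed at half the most. Time passes only in rows, so rows that repeat a pose let the fingers close. It gives the time, the measured TCP pose, the force and the opening at its end, in the units of the state.
- get_obs(): the state, without advancing time (a new reading comes with each control period).
- imaging.snapshot(name): name is "side" or "top" or "wrist"; returns the picture (420x560x3 uint8, blue, green, red); there is no depth.
- imaging.calibration(name): a dict with "fovy" (degrees; the focal length in pixels is half the picture's height over the tangent of half this angle, whatever the lens; pixels are square), "cx", "cy" (the principal point, pixels), "distortion" ([k1, k2, p1, p2, k3] as OpenCV has them; the pictures are not rectified), "cam_to_world" (4x4, takes a point from camera to world coordinates). Camera axes: x right, y down, z forward; pixel columns grow to the right and rows downward; lengths in m; the calibration is good to about 2 mm. A picture is of the moment at which its call begins: read the wrist's pose just before it. calibration takes no time and is no camera call; for the wrist camera it gives the pose at the moment of the call.
- order.hand_in(): hands the job in, once; it reports no verdict.
The state is a dict: "time_s": time; "joints": joint angles; "joint_velocities": joint speeds; "joint_torque": joint torques, N m; "eef_pos": TCP position; "tool_rot": TCP orientation; "ft_force": force on the tool from outside, world axes, zero at the start; "ft_torque": the same for the moment, N m; "width": opening from 0.0 (shut) to 1.0 (fully open).
Only numpy, scipy, OpenCV 4.12 (cv2) and the standard library are available. Lean on these libraries where they do the work, as an engineer would, in place of code of your own. Each camera call takes 0.05 s, during which the arm holds its last target.

## Working session

There is one attempt and no reset: what is moved stays moved. The work goes in short steps, Python scripts to look and compute and a tool call to move; the robot and the scene stay as the last step left them, time stands still between calls to the robot, and variables do not carry over. Pictures are saved under pics/ and viewed, and the job is handed in when it is done.

Besides the shell and the picture viewer there is one more tool, called after "Emit:" as a command line: name --pt "numbers of a row" for each row, then --argument value for the rest. carry_out: Moves the arm, as the interface text tells. Its arguments: {"type":"object","properties":{"steps":{"type":"array"}},"required":["steps"]}

```bash
ls; mkdir -p pics; python3 - <<'E'
from station import get_obs, imaging, order, bot
import cv2,numpy as np
print(get_obs(), bot.grasp_offset)
for n in ["side","top","wrist"]:
    c=imaging.calibration(n); print(n,c)
    cv2.imwrite(f"pics/{n}0.png",imaging.snapshot(n))
E
```

```text
pics
{'time_s': 0.0, 'joints': array([ 1.05739377e+00,  1.24502287e-01,  1.65168238e+00, -1.39827793e-05,
        1.36749372e+00, -8.25817858e-02]), 'joint_velocities': array([ 0.00091968,  0.00110052, -0.00056432,  0.00058837,  0.00202328,
        0.00113591]), 'joint_torque': array([ 2.66230281e-04, -4.17610538e+01, -3.59928489e+01,  7.74647109e-02,
        4.93026094e-02, -1.89349921e-04]), 'eef_pos': array([0.27112383, 0.58998127, 0.18668398]), 'tool_rot': array([-1.64681507,  1.56871056, -2.077633  ]), 'ft_force': array([ 0.41153422,  0.06654555, -0.17995258]), 'ft_torque': array([0.05251246, 0.04556286, 0.05687625]), 'width': 0.9981220758200311} 0.0188
side {'fovy': 42.90045264488917, 'cx': 275.5016357065273, 'cy': 216.52587032100877, 'distortion': array([-0.03739949,  0.        ,  0.        ,  0.        ,  0.        ]), 'cam_to_world': array([[ 0.92314778, -0.2611919 ,  0.28209391,  0.22553043],
       [-0.38435686, -0.64277977,  0.66264921, -0.69611408],
       [ 0.00824565, -0.72014788, -0.69377161,  0.8628429 ],
       [ 0.        ,  0.        ,  0.        ,  1.        ]])}
[... 169 characters left out ...]
]), 'cam_to_world': array([[ 0.02672837, -0.98210887,  0.18640751,  0.28432559],
       [-0.99961633, -0.02761426, -0.00215706,  0.02478086],
       [ 0.00726597, -0.18627834, -0.98247015,  1.44101675],
       [ 0.        ,  0.        ,  0.        ,  1.        ]])}
wrist {'fovy': 59.91491543613906, 'cx': 281.4732336046626, 'cy': 210.23246998519537, 'distortion': array([-0.06086785,  0.        ,  0.        ,  0.        ,  0.        ]), 'cam_to_world': array([[ 0.417209  ,  0.87007288,  0.26250685,  0.19612364],
       [ 0.9088084 , -0.39879412, -0.12259908,  0.62420267],
       [-0.00198395,  0.28971787, -0.95711004,  0.38303448],
       [ 0.        ,  0.        ,  0.        ,  1.        ]])}
```

View pics/side0.png

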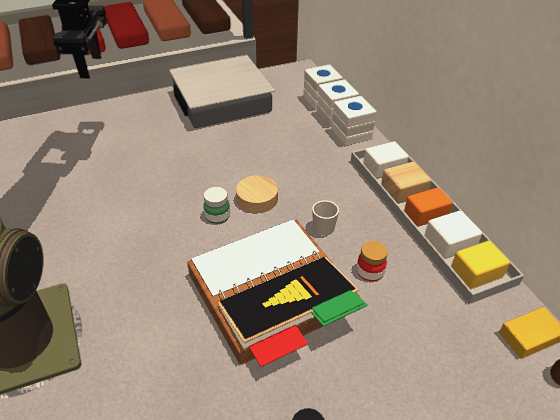

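View pics/top0.png

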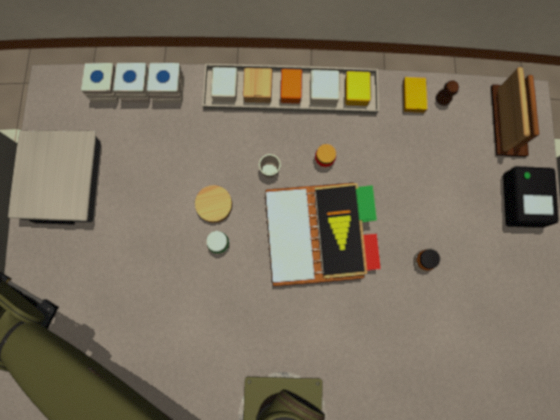

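View pics/wrist0.png

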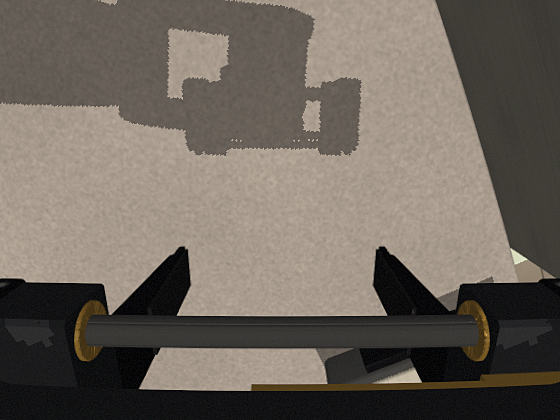

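The views show the stand at about (315,235) in the top image. The white page is to the left (+y) and the green tab at about (367,204). Next I'll enlarge crops.

```bash
python3 - <<'E'
import cv2
a=cv2.imread("pics/top0.png")[130:300,190:460]
cv2.imwrite("pics/topc.png",cv2.resize(a,None,fx=2.95,fy=2.95,interpolation=cv2.INTER_CUBIC))
a=cv2.imread("pics/side0.png")[170:370,180:400]
cv2.imwrite("pics/sidec.png",cv2.resize(a,None,fx=3,fy=3,interpolation=cv2.INTER_CUBIC))
E
```

```text
(no output)
```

View pics/topc.png

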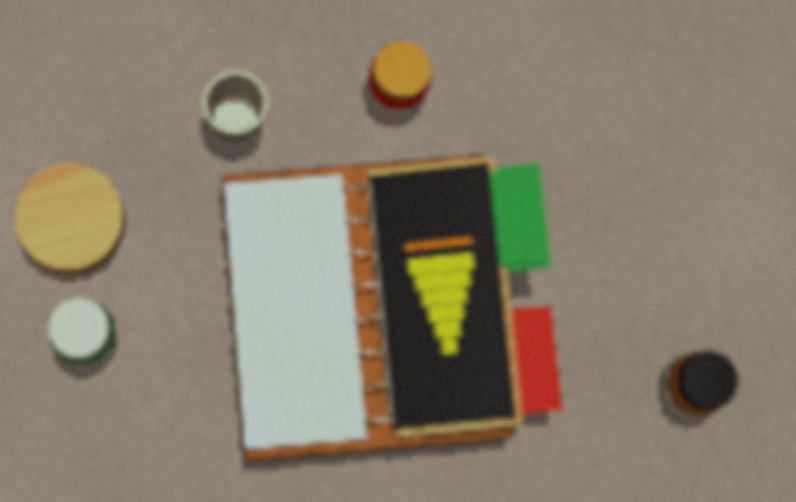

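View pics/sidec.png

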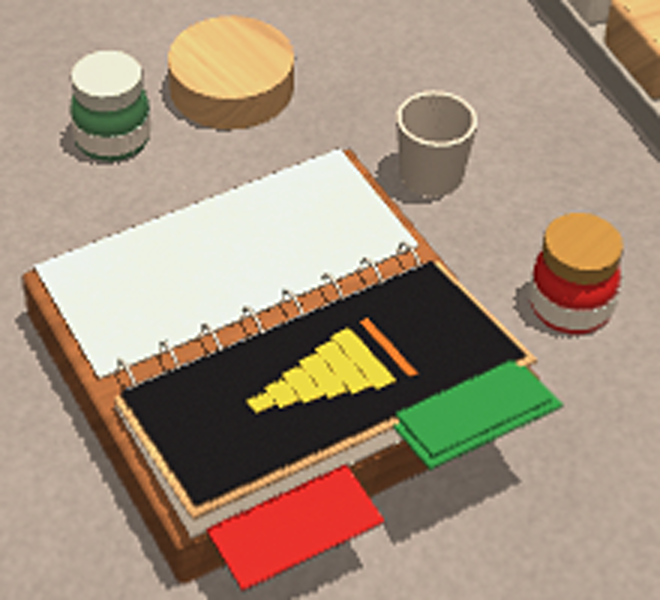

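```bash
cat > h.py <<'E'
import numpy as np,cv2
from station import imaging
def cam(n):
    c=imaging.calibration(n); f=210/np.tan(np.radians(c["fovy"])/2)
    K=np.array([[f,0,c["cx"]],[0,f,c["cy"]],[0,0,1.]]); M=np.linalg.inv(c["cam_to_world"])
    return K,c["distortion"],M,c["cam_to_world"]
def proj(n,P):
    K,d,M,_=cam(n); r,_=cv2.Rodrigues(M[:3,:3])
    return cv2.projectPoints(np.float64(P).reshape(-1,1,3),r,M[:3,3],K,d)[0].reshape(-1,2)
def back(n,uv,z):
    K,d,M,T=cam(n); u=cv2.undistortPoints(np.float64(uv).reshape(-1,1,2),K,d).reshape(-1,2)
    D=np.c_[u,np.ones(len(u))]@T[:3,:3].T; o=T[:3,3]
    return o+D*((z-o[2])/D[:,2])[:,None]
def W(p,S):
    c,s=np.cos(p[2]),np.sin(p[2]); S=np.float64(S)
    return np.c_[p[0]+c*S[:,0]-s*S[:,1],p[1]+s*S[:,0]+c*S[:,1],S[:,2]]
def leaf(x,d,h,q): # stand coords
    return [x,-(d*np.cos(q))-h*np.sin(q)*-1*1 if False else -d*np.cos(q)+h*np.sin(q),.053+d*np.sin(q)+h*np.cos(q)]
E
cat > fit.py <<'E'
from h import *
from scipy.optimize import least_squares
t=lambda u,v:(u/2.95+190-.33,v/2.95+130-.33); s=lambda u,v:(u/3+180-.33,v/3+170-.33)
B=[("top",t(222,178),(.13,.122,.045)),("side",s(24,280),(-.13,.122,.045)),("side",s(347,150),(.13,.122,.045)),
("side",s(383,522),(-.015,-.165,.049)),("side",s(247,589),(-.11,-.165,.049)),("top",t(551,306),(-.015,-.165,.049)),("top",t(561,409),(-.11,-.165,.049))]
L=[("side",s(437,262),(.115,.017)),("side",s(527,357),(.115,.12)),("side",s(120,400),(-.115,.017)),("side",s(197,505),(-.115,.12)),
("top",t(370,177),(.115,.017)),("top",t(487,166),(.115,.12)),("top",t(394,427),(-.115,.017)),("top",t(516,415),(-.115,.12)),("top",t(540,165),(.11,.165)),("top",t(550,266),(.015,.165)),("side",s(562,404),(.11,.165))]
def f(p):
    r=[]
    for n,uv,S in B: r+=list(proj(n,W(p,[S]))[0]-uv)
    for n,uv,S in L: r+=list(proj(n,W(p,[leaf(S[0],S[1],.003,p[3])]))[0]-uv)
    return np.array(r)
r=least_squares(f,[.37,0,0,.15],loss="soft_l1"); print(r.x); print(f(r.x).reshape(-1,2).round(1))
p=r.x
for q in (p[3],): print("tab",W(p,[leaf(.0625,.165,0,q),leaf(.0625,.125,0,q)]))
for n,uv,z in [("red",t(401,69),.066),("cup",t(235,102),.06),("cheese",t(69,217),.034),("green",t(79,326),.066),("amber",t(706,380),.066)]: print(n,back("top",[uv],z))
E
python3 fit.py
```

```text
[ 0.48236523 -0.07229381  0.11392117  0.14224991]
[[-0.7 -0.7]
 [-2.  -2.2]
 [ 0.5 -1.6]
 [ 0.9 -0.6]
 [-1.3  0.2]
 [-0.1 -0.3]
 [ 0.7  0.4]
 [-0.6  0.8]
 [-0.4 -0.4]
 [ 1.1 -0.7]
 [-0.   1.1]
 [ 1.3 -0.3]
 [ 0.2 -1. ]
 [ 1.9  1.3]
 [ 0.2  1.3]
 [-0.6 -0.7]
 [ 0.3  0.4]
 [ 0.2 -0.2]]
tab [[ 0.56302701 -0.22746383  0.07639216]
 [ 0.55852594 -0.18812451  0.07072133]]
red [[ 0.69754571 -0.09871575  0.066     ]]
cup [[0.6635075  0.05172177 0.06      ]]
cheese [[0.55778479 0.20074695 0.034     ]]
green [[0.45384908 0.18310054 0.066     ]]
amber [[ 0.41972392 -0.37514709  0.066     ]]
```

```bash
cat > mv.py <<'E'
from h import *
from station import get_obs
from scipy.spatial.transform import Rotation as Ro
P=np.array([.4824,-.0723,.1139])
def Rdes(phi,sz=1,yaw=P[2]):
    # tool x = in stand yz plane pointing +y and down by phi ; tool z up-ish*sz
    c,s=np.cos(yaw),np.sin(yaw); Y=np.array([-s,c,0]); Z=np.array([0,0,1.])
    x=np.cos(phi)*Y-np.sin(phi)*Z; z=sz*(np.sin(phi)*Y+np.cos(phi)*Z); y=np.cross(z,x)
    return np.c_[x,y,z]
def cur():
    o=get_obs(); return o["eef_pos"],Ro.from_euler("xyz",o["tool_rot"]).as_matrix(),o
def row(p,R,p0,R0):
    return np.r_[(R0.T@(p-p0)*1000).round(0),Ro.from_matrix(R0.T@R).as_rotvec().round(3)]
E
python3 - <<'E'
from mv import *
p,R,o=cur(); print(R.round(2))
c=imaging.calibration("wrist")["cam_to_world"]; print("cam in tool",R.T@(c[:3,3]-p))
print(row(np.array([.271,.59,.35]),R,p,R)); print(row(np.array([.45,.2,.35]),R,p,R));print(row(np.array([.6,-.35,.35]),R,p,R))
for sz in(1,-1): print(Ro.from_matrix(R.T@Rdes(.6,sz)).as_rotvec())
E
```

```text
[[-0.    0.42  0.91]
 [-0.    0.91 -0.42]
 [-1.   -0.   -0.  ]]
cam in tool [-0.19621847 -0.00066389 -0.08244336]
[-163.   -0.   -0.    0.    0.    0.]
[-163. -280.  325.    0.    0.    0.]
[-162. -717.  691.    0.    0.    0.]
[-1.9189461  -0.57202167  1.01321604]
[0.94079216 0.88219242 0.49805093]
```

Emit:
carry_out --pt "-160 0 0 0 0 0 0" --pt "-160 0 0 0 0 0 0" --pt "-160 -280 325 0 0 0 0" --pt "-160 -280 325 0 0 0 0" --pt "-160 -280 325 0 0 0 0" --pt "-160 -280 325 0 0 0 0" --pt "-160 -280 325 0 0 0 0" --pt "-160 -280 325 0 0 0 0" --pt "-160 -280 325 0 0 0 0" --pt "-160 -280 325 0 0 0 0"

```text
time_s: 1.4
eef_pos: [0.451, 0.1976, 0.3481]
tool_rot: [-0.145, 1.57, -0.582]
ft_force: [-1.0, 0.4, -0.3]
width: 0.024
```

```bash
python3 - <<'E'
from mv import *
p,R,o=cur(); print(p,o["joints"].round(3),o["time_s"],o["width"])
print(row(np.array([.6,-.35,.35]),R,p,R))
print(row(np.array([.6,-.35,.35]),Rdes(.65,-1),p,R))
E
```

```text
[0.45097452 0.19761217 0.34807485] [ 0.304 -0.28   1.767 -0.     1.654 -0.83 ] 1.4 0.02413016448275416
[  -2. -433.  367.    0.    0.    0.]
[  -2.    -433.     367.       0.945    0.838    0.468]
```

Emit:
carry_out --pt "0 -430 370 0 0 0 0" --pt "0 -430 370 0 0 0 0" --pt "0 -430 370 0 0 0 0" --pt "0 -430 370 0 0 0 0" --pt "0 -430 370 0 0 0 0" --pt "0 -430 370 0.945 0.838 0.468 0" --pt "0 -430 370 0.945 0.838 0.468 0" --pt "0 -430 370 0.945 0.838 0.468 0" --pt "0 -430 370 0.945 0.838 0.468 0" --pt "0 -430 370 0.945 0.838 0.468 0" --pt "0 -430 370 0.945 0.838 0.468 0" --pt "0 -430 370 0.945 0.838 0.468 0" --pt "0 -430 370 0.945 0.838 0.468 0" --pt "0 -430 370 0.945 0.838 0.468 0" --pt "0 -430 370 0.945 0.838 0.468 0" --pt "0 -430 370 0.945 0.838 0.468 0"

```text
time_s: 3.4
eef_pos: [0.607, -0.3438, 0.3495]
tool_rot: [3.14, 0.652, 1.692]
ft_force: [0.1, 0.1, -0.3]
width: 0.003
```

```bash
python3 - <<'E'
from mv import *
p,R,o=cur(); print(p,o["joints"].round(3),o["time_s"],o["width"],o["ft_force"]); print(R.round(3)); print(Rdes(.65,-1).round(3))
cv2.imwrite("pics/w1.png",imaging.snapshot("wrist"))
cv2.imwrite("pics/s1.png",imaging.snapshot("side"))
E
```

```text
[ 0.60700158 -0.34384886  0.34952096] [-0.813  0.608  0.978  0.654  2.252 -0.7  ] 3.4 0.0032111550584399836 [ 0.13936331  0.10107237 -0.33010954]
[[-0.096  0.993  0.074]
 [ 0.789  0.121 -0.602]
 [-0.607  0.001 -0.795]]
[[-0.09   0.994  0.069]
 [ 0.791  0.114 -0.601]
 [-0.605  0.    -0.796]]
```

View pics/w1.png

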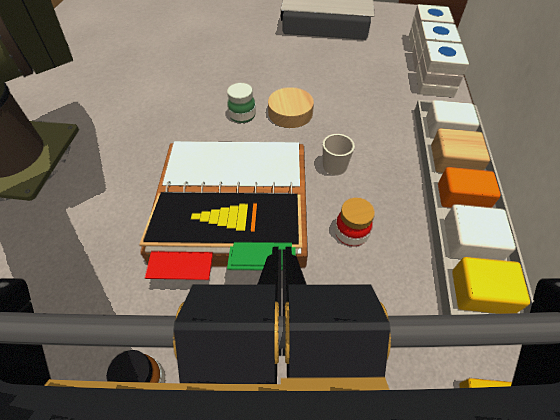

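View pics/s1.png

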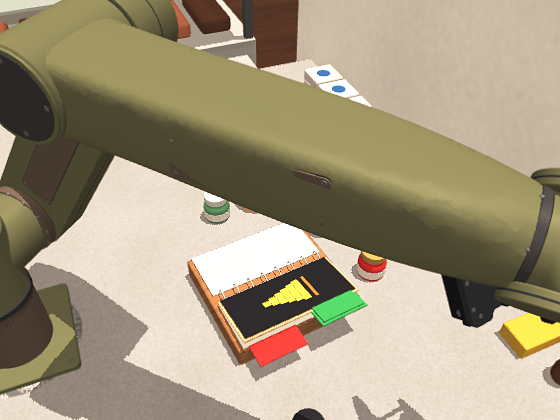

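```bash
python3 - <<'E'
from mv import *
q=.142
print(proj("wrist",W(P,[(.13,.122,.045),(-.13,.122,.045),leaf(.015,.165,.003,q),leaf(.115,.017,.003,q),leaf(-.115,.12,.003,q),(-.11,-.165,.049)])).round(1))
a=cv2.imread("pics/w1.png")[125:295,130:320]
cv2.imwrite("pics/w1c.png",cv2.resize(a,None,fx=3.5,fy=3.5,interpolation=cv2.INTER_CUBIC))
E
```

```text
[[302.8 142.2]
 [167.9 141.8]
 [226.3 268.1]
 [296.4 194.6]
 [142.2 241.8]
 [143.5 277.8]]
```

View pics/w1c.png

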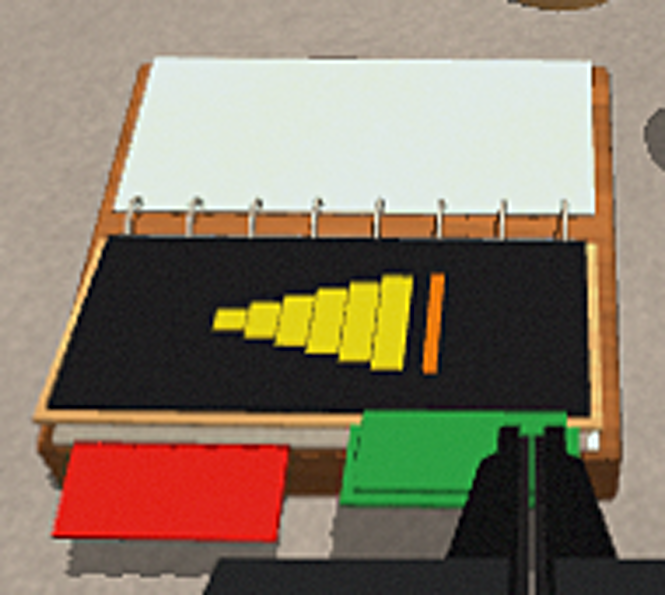

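```bash
python3 - <<'E'
from mv import *
p,R,o=cur()
for S in [(.062,-.225,.12),(.062,-.225,.03),(.062,-.143,.03)]: print(row(W(P,[S])[0],Rdes(.65,-1),p,R).tolist())
E
```

```text
[186.0, -30.0, 146.0, 0.005, 0.001, 0.005]
[241.0, -30.0, 218.0, 0.005, 0.001, 0.005]
[306.0, -30.0, 168.0, 0.005, 0.001, 0.005]
```

Emit:
carry_out --pt "186 -30 146 0.005 0.001 0.005 0" --pt "186 -30 146 0.005 0.001 0.005 0" --pt "186 -30 146 0.005 0.001 0.005 0" --pt "186 -30 146 0.005 0.001 0.005 0" --pt "186 -30 146 0.005 0.001 0.005 0" --pt "186 -30 146 0.005 0.001 0.005 0" --pt "220 -30 190 0.005 0.001 0.005 0" --pt "241 -30 218 0.005 0.001 0.005 0" --pt "241 -30 218 0.005 0.001 0.005 0" --pt "241 -30 218 0.005 0.001 0.005 0"

```text
time_s: 4.75
eef_pos: [0.5711, -0.2905, 0.032]
tool_rot: [3.139, 0.653, 1.682]
ft_force: [0.1, -1.2, -0.1]
width: 0.006
```

```bash
python3 - <<'E'
from mv import *
p,R,o=cur(); print(p,o["joints"].round(3),o["time_s"],o["ft_force"]); 
for S in [(.062,-.143,.03)]: print(W(P,[S]),row(W(P,[S])[0],Rdes(.65,-1),p,R).tolist())
cv2.imwrite("pics/w2.png",imaging.snapshot("wrist"))
cv2.imwrite("pics/s2.png",imaging.snapshot("side"))
E
```

```text
[ 0.57106687 -0.29053832  0.03203137] [-0.802  0.71   1.379  0.525  1.819 -0.994] 4.75 [ 0.06872726 -1.24847979 -0.11931543]
[[ 0.56025077 -0.20732688  0.03      ]] [68.0, -1.0, -49.0, 0.001, 0.003, -0.002]
```

View pics/w2.png

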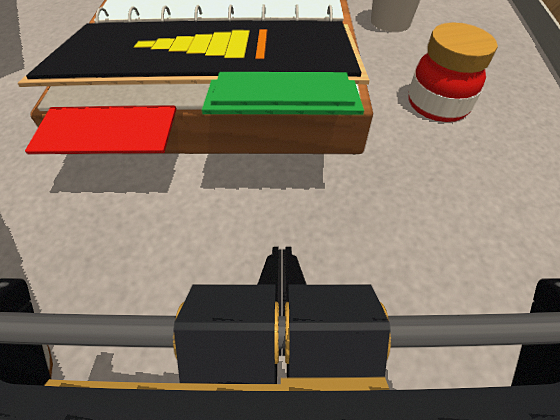

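View pics/s2.png

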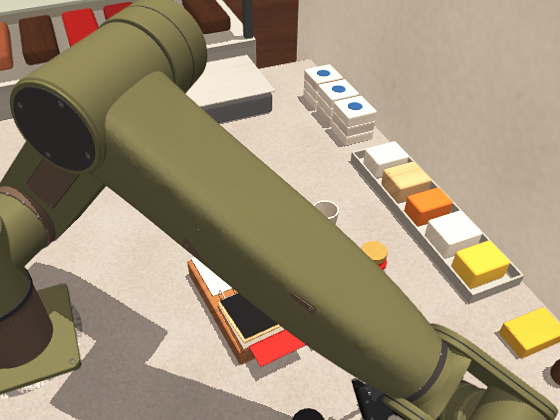

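Emit:
carry_out --pt "34 -1 -25 0 0 0 0" --pt "68 -1 -49 0 0 0 0" --pt "68 -1 -49 0 0 0 0" --pt "68 -1 -49 0 0 0 0"

```text
time_s: 5.35
eef_pos: [0.5598, -0.2068, 0.0282]
tool_rot: [3.141, 0.651, 1.683]
ft_force: [0.7, 0.7, 0.0]
width: 0.006
```

```bash
cat > path.py <<'E'
from mv import *
def tcp(q,phi,d=.145,x=.062,over=0):
    L=leaf(x,d,-.003,q); C=np.array([L[1],L[2]])+over*np.array([np.sin(q),np.cos(q)])
    t=C-.010*np.array([np.sin(phi),np.cos(phi)])
    return W(P,[(x,t[0],t[1])])[0]
E
python3 - <<'E'
from path import *
p,R,o=cur(); print(p,o["time_s"],o["ft_force"]); 
for dg in (40,60,80,100):print(dg,row(tcp(np.radians(dg),.65),Rdes(.65,-1),p,R).tolist())
cv2.imwrite("pics/w3.png",imaging.snapshot("wrist"))
E
```

```text
[ 0.55984315 -0.20676218  0.02816956] 5.35 [0.74256526 0.71016369 0.02650099]
40 [-47.0, 0.0, -100.0, -0.0, 0.001, -0.001]
60 [-37.0, 0.0, -149.0, -0.0, 0.001, -0.001]
80 [-10.0, 0.0, -192.0, -0.0, 0.001, -0.001]
100 [29.0, 0.0, -224.0, -0.0, 0.001, -0.001]
```

View pics/w3.png

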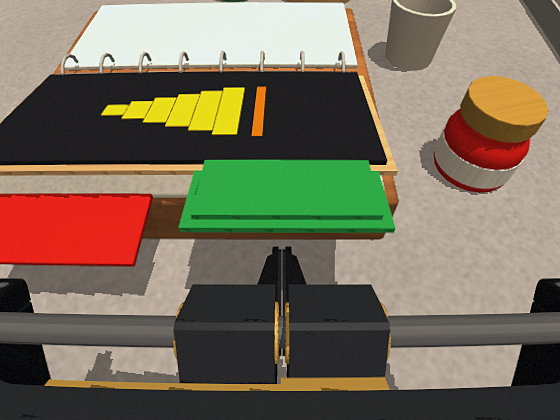

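```bash
python3 - <<'E'
from path import *
p,R,o=cur(); print(proj("wrist",[p,p-R[:,2]*.01]).round(1))
for q in(.1,.142,.2): print(proj("wrist",W(P,[leaf(.015,.165,.003,q),leaf(.11,.165,.003,q),leaf(.11,.165,-.003,q)])).round(1).tolist())
print(proj("wrist",W(P,[(-.015,-.165,.049),(.13,.122,.045)])))
S=W(P,[(0,0,0)]);c,s=np.cos(P[2]),np.sin(P[2]);d=p-S[0];print(c*d[0]+s*d[1],-s*d[0]+c*d[1])
E
```

```text
[[282.7 246.2]
 [282.7 230. ]]
[[179.7, 236.7], [390.4, 236.6], [387.5, 244.4]]
[[176.5, 226.6], [393.8, 226.4], [390.8, 235.3]]
[[172.0, 210.7], [398.6, 210.5], [395.6, 220.7]]
[[131.10887143 262.96433871]
 [350.8087335    4.72356635]]
0.061610030295407056 -0.14279506969738492
```

Emit:
carry_out --pt "-6 0 -13 0 0 0 0" --pt "-12 0 -25 0 0 0 0" --pt "-18 0 -38 0 0 0 0" --pt "-24 0 -50 0 0 0 0" --pt "-29 0 -62 0 0 0 0" --pt "-35 0 -75 0 0 0 0" --pt "-41 0 -88 0 0 0 0" --pt "-47 0 -100 0 0 0 0" --pt "-47 0 -100 0 0 0 0"

```text
time_s: 6.52
eef_pos: [0.5572, -0.1831, 0.1366]
tool_rot: [3.141, 0.651, 1.683]
ft_force: [-0.4, 0.7, -1.3]
width: 0.003
```

```bash
python3 - <<'E'
from path import *
p,R,o=cur(); print(p,o["time_s"],o["ft_force"],o["joints"].round(2)); 
for dg in range(45,106,5):print(dg,row(tcp(np.radians(dg),.65),Rdes(.65,-1),p,R).tolist())
cv2.imwrite("pics/w4.png",imaging.snapshot("wrist"))
cv2.imwrite("pics/t4.png",imaging.snapshot("top"))
E
```

```text
[ 0.55718063 -0.18314584  0.13661108] 6.525 [-0.37955443  0.67646438 -1.26326325] [-0.71  0.44  1.58  0.59  1.84 -0.88]
45 [1.0, 0.0, -12.0, 0.0, 0.001, -0.001]
50 [3.0, 0.0, -24.0, 0.0, 0.001, -0.001]
55 [6.0, 0.0, -37.0, 0.0, 0.001, -0.001]
60 [10.0, 0.0, -49.0, 0.0, 0.001, -0.001]
65 [15.0, 0.0, -60.0, 0.0, 0.001, -0.001]
70 [21.0, 0.0, -71.0, 0.0, 0.001, -0.001]
75 [29.0, 0.0, -82.0, 0.0, 0.001, -0.001]
80 [36.0, 0.0, -91.0, 0.0, 0.001, -0.001]
85 [45.0, 0.0, -101.0, 0.0, 0.001, -0.001]
90 [55.0, 0.0, -109.0, 0.0, 0.001, -0.001]
95 [65.0, 0.0, -116.0, 0.0, 0.001, -0.001]
100 [76.0, 0.0, -123.0, 0.0, 0.001, -0.001]
105 [87.0, 0.0, -128.0, 0.0, 0.001, -0.001]
```

View pics/w4.png

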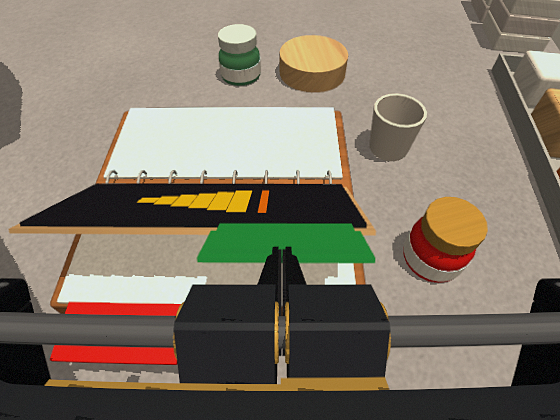

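View pics/t4.png

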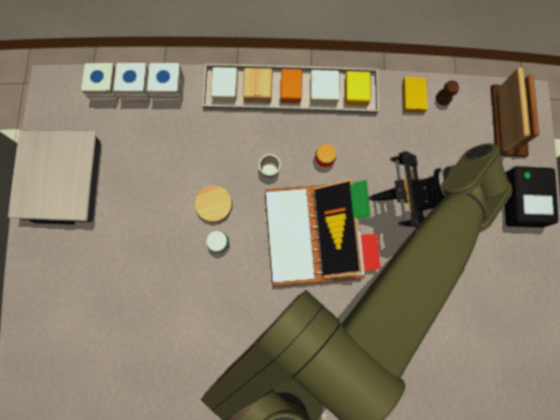

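```bash
python3 - <<'E'
from path import *
p,R,o=cur(); print(proj("wrist",[p,p-R[:,2]*.01,p+R[:,2]*.01]).round(1))
for q in(.3,.4,.5,.6,.7): print(q,proj("wrist",W(P,[leaf(.015,.165,.003,q),leaf(.11,.165,.003,q),leaf(.11,.165,-.003,q),leaf(.115,.12,.003,q)])).round(0).tolist())
a=cv2.imread("pics/w4.png")[200:300,180:390]
cv2.imwrite("pics/w4c.png",cv2.resize(a,None,fx=3.8,fy=3.8,interpolation=cv2.INTER_CUBIC))
E
```

```text
[[282.7 246.1]
 [282.7 230. ]
 [282.7 261.8]]
0.3 [[205.0, 328.0], [365.0, 328.0], [364.0, 334.0], [361.0, 272.0]]
0.4 [[201.0, 309.0], [369.0, 309.0], [368.0, 316.0], [363.0, 259.0]]
0.5 [[198.0, 286.0], [373.0, 286.0], [371.0, 295.0], [365.0, 244.0]]
0.6 [[195.0, 260.0], [376.0, 259.0], [375.0, 269.0], [366.0, 227.0]]
0.7 [[193.0, 230.0], [378.0, 230.0], [377.0, 241.0], [368.0, 209.0]]
```

View pics/w4c.png

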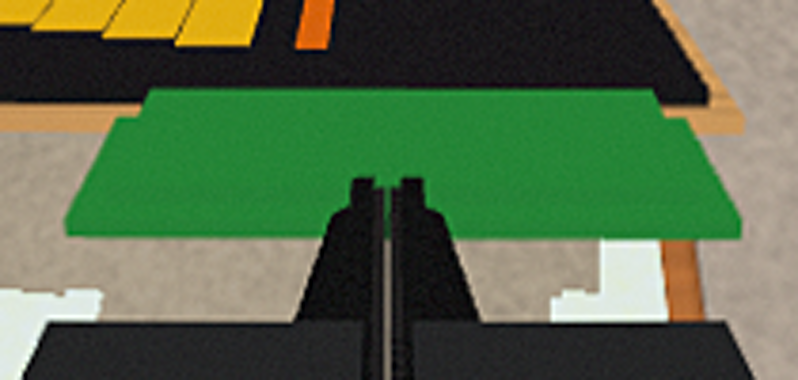

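```bash
python3 - <<'E'
from path import *
p,R,o=cur(); print(proj("top",[p,p-R[:,0]*.02,p-R[:,0]*.08]).round(1))
q=.626
print(proj("top",W(P,[leaf(.015,.165,.003,q),leaf(.11,.165,.003,q),leaf(.062,.165,-.003,q)])).round(1))
a=cv2.imread("pics/t4.png")[150:250,310:450]
cv2.imwrite("pics/t4c.png",cv2.resize(a,None,fx=5.7,fy=5.7,interpolation=cv2.INTER_CUBIC))
cv2.imwrite("pics/s4.png",imaging.snapshot("side"))
E
```

```text
[[360.9 200.2]
 [368.  198.7]
 [389.7 194. ]]
[[369.6 216.5]
 [365.1 179.3]
 [368.4 198.2]]
```

View pics/t4c.png

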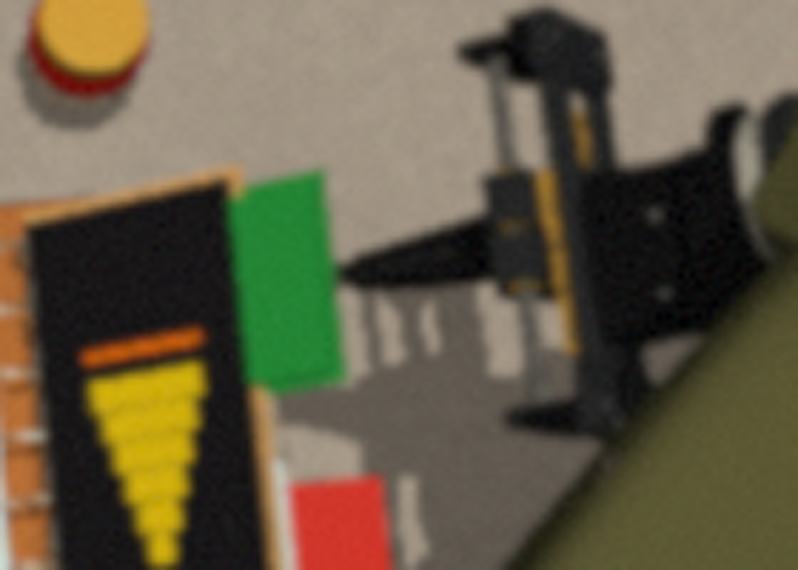

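View pics/s4.png

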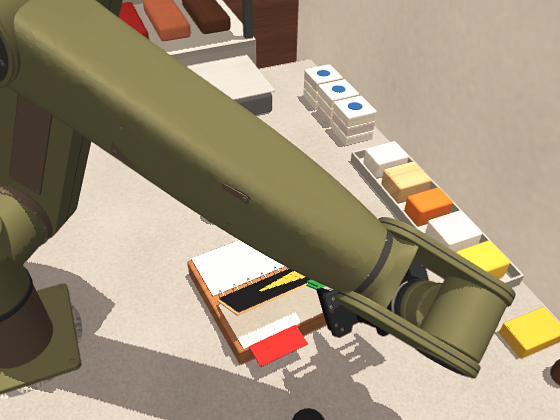

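The finger's upper side carries the tab by its lower corner, and the tip is under the tab, hidden in the top view at about (361,200). The red leaf stayed flat. I'll continue up to upright.

```bash
cat > path.py <<'E'
from mv import *
def tcp(q,phi,d=.138,x=.062,over=0,off=.003):
    L=leaf(x,d,-.003,q); C=np.array([L[1],L[2]])+over*np.array([np.sin(q),np.cos(q)])
    t=C-off*np.array([np.sin(phi),np.cos(phi)])
    return W(P,[(x,t[0],t[1])])[0]
E
python3 - <<'E'
from path import *
p,R,o=cur(); print(p,o["time_s"],o["ft_force"]); 
for dg in range(45,101,5):print(dg,row(tcp(np.radians(dg),.65),Rdes(.65,-1),p,R).tolist())
E
```

```text
[ 0.55629859 -0.18273265  0.1344576 ] 6.675 [ 0.73232226  0.615007   -0.4572871 ]
45 [6.0, 1.0, -19.0, -0.002, -0.002, 0.0]
50 [8.0, 1.0, -31.0, -0.002, -0.002, 0.0]
55 [11.0, 1.0, -43.0, -0.002, -0.002, 0.0]
60 [15.0, 1.0, -54.0, -0.002, -0.002, 0.0]
65 [20.0, 1.0, -65.0, -0.002, -0.002, 0.0]
70 [26.0, 1.0, -76.0, -0.002, -0.002, 0.0]
75 [33.0, 1.0, -86.0, -0.002, -0.002, 0.0]
80 [40.0, 1.0, -95.0, -0.002, -0.002, 0.0]
85 [49.0, 1.0, -104.0, -0.002, -0.002, 0.0]
90 [58.0, 1.0, -112.0, -0.002, -0.002, 0.0]
95 [67.0, 1.0, -119.0, -0.002, -0.002, 0.0]
100 [78.0, 1.0, -125.0, -0.002, -0.002, 0.0]
```

Emit:
carry_out --pt "3 0 -10 0 0 0 0" --pt "6 0 -19 0 0 0 0" --pt "8 0 -31 0 0 0 0" --pt "11 0 -43 0 0 0 0" --pt "15 0 -54 0 0 0 0" --pt "20 0 -65 0 0 0 0" --pt "26 0 -76 0 0 0 0" --pt "33 0 -86 0 0 0 0" --pt "40 0 -95 0 0 0 0" --pt "40 0 -95 0 0 0 0"

```text
time_s: 7.92
eef_pos: [0.5463, -0.0933, 0.1864]
tool_rot: [-3.14, 0.649, 1.686]
ft_force: [0.3, 0.2, -0.1]
width: 0.007
```

```bash
python3 - <<'E'
from path import *
p,R,o=cur(); print(p,o["time_s"],o["ft_force"],o["joints"].round(2)); 
cv2.imwrite("pics/w5.png",imaging.snapshot("wrist"))
for q in(60,65,70,75,80): q=np.radians(q);print(q,proj("wrist",W(P,[leaf(.015,.165,.003,q),leaf(.11,.165,.003,q),leaf(.11,.165,-.003,q),leaf(.115,.12,.003,q)])).round(0).tolist())
E
```

```text
[ 0.54631495 -0.0932859   0.18637023] 7.925 [ 0.2883331   0.19096065 -0.0878899 ] [-0.62  0.27  1.7   0.66  1.83 -0.79]
1.0471975511965976 [[187.0, 327.0], [385.0, 327.0], [385.0, 339.0], [372.0, 311.0]]
1.1344640137963142 [[188.0, 296.0], [384.0, 296.0], [384.0, 309.0], [372.0, 293.0]]
1.2217304763960306 [[189.0, 267.0], [382.0, 266.0], [383.0, 279.0], [371.0, 276.0]]
1.3089969389957472 [[192.0, 238.0], [379.0, 238.0], [381.0, 250.0], [369.0, 259.0]]
1.3962634015954636 [[194.0, 212.0], [376.0, 212.0], [378.0, 223.0], [368.0, 243.0]]
```

View pics/w5.png

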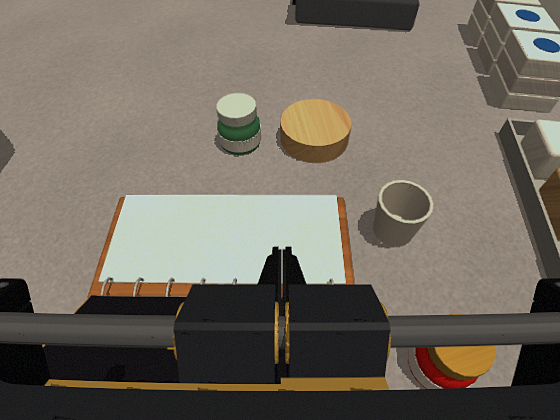

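```bash
python3 - <<'E'
from path import *
im=imaging.snapshot("top"); cv2.imwrite("pics/t5.png",im)
cv2.imwrite("pics/t5c.png",cv2.resize(im[140:300,240:440],None,fx=3.7,fy=3.7,interpolation=cv2.INTER_CUBIC))
im=imaging.snapshot("side")
cv2.imwrite("pics/s5c.png",cv2.resize(im[170:370,180:440],None,fx=3,fy=3,interpolation=cv2.INTER_CUBIC))
E
```

```text
(no output)
```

View pics/t5c.png

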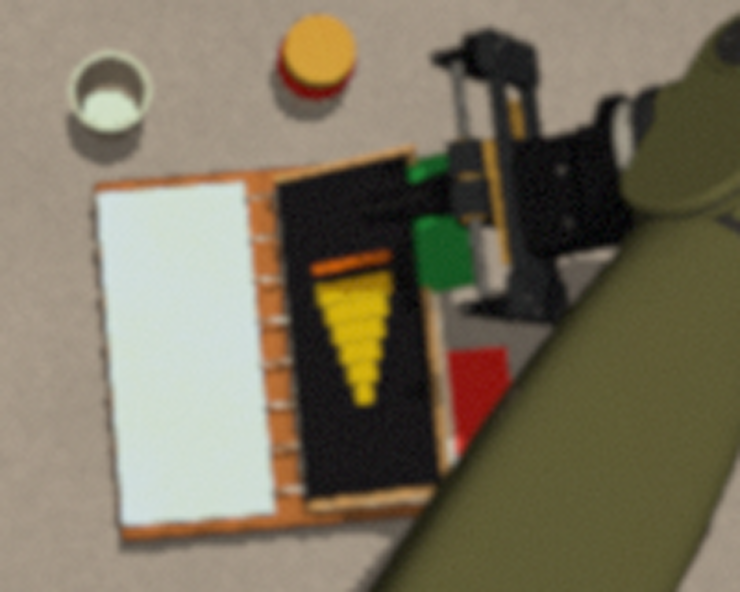

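View pics/s5c.png

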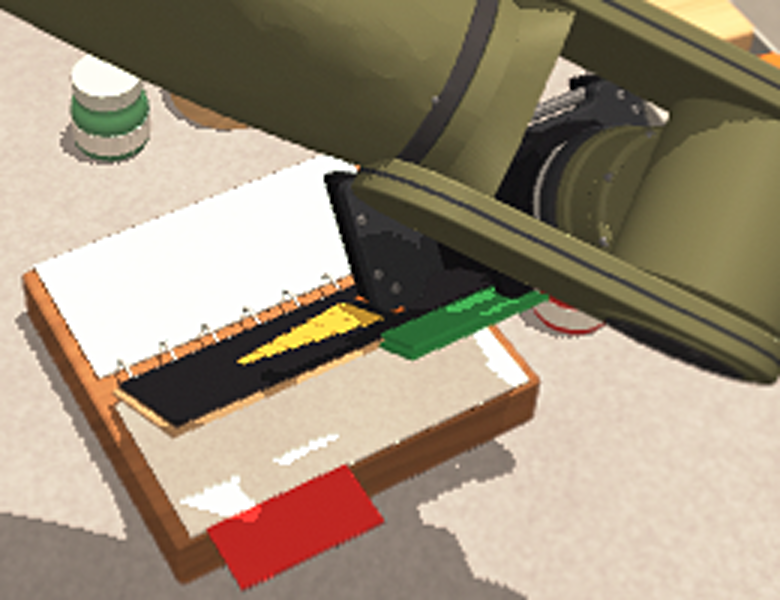

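The finger slipped out over the tab edge, and the leaf stayed at roughly 36°. I'll back out and re-enter deeper under the leaf at a flatter angle, which there is now room for.

```bash
python3 - <<'E'
from path import *
p,R,o=cur()
for S,f in [((.062,-.215,.20),.65),((.062,-.215,.20),.3),((.062,-.215,.10),.3)]: print(row(W(P,[S])[0],Rdes(f,-1),p,R).tolist())
E
```

```text
[-157.0, 1.0, 101.0, -0.002, -0.001, 0.0]
[-157.0, 1.0, 101.0, -0.002, 0.349, -0.0]
[-96.0, 1.0, 181.0, -0.002, 0.349, -0.0]
```

Emit:
carry_out --pt "-30 0 0 0 0 0 0" --pt "-80 0 40 0 0 0 0" --pt "-120 0 72 0 0 0 0" --pt "-157 1 101 0 0 0 0" --pt "-157 1 101 0 0.175 0 0" --pt "-157 1 101 0 0.349 0 0" --pt "-127 1 141 0 0.349 0 0" --pt "-96 1 181 0 0.349 0 0" --pt "-96 1 181 0 0.349 0 0" --pt "-96 1 181 0 0.349 0 0"

```text
time_s: 9.32
eef_pos: [0.5687, -0.2793, 0.1016]
tool_rot: [-3.141, 0.3, 1.683]
ft_force: [0.9, -0.3, 0.7]
width: 0.0
```

```bash
python3 - <<'E'
from path import *
p,R,o=cur(); print(p,o["time_s"],o["ft_force"],o["joints"].round(2)); 
cv2.imwrite("pics/w6.png",imaging.snapshot("wrist"))
for q in(.5,.55,.6,.65,.7): print(q,proj("wrist",W(P,[leaf(.015,.165,.003,q),leaf(.11,.165,.003,q),leaf(.11,.165,-.003,q),leaf(.115,.12,.003,q),leaf(-.115,.12,.003,q)])).round(0).tolist())
c,s=np.cos(P[2]),np.sin(P[2]);d=p-np.r_[P[:2],0];print(c*d[0]+s*d[1],-s*d[0]+c*d[1])
E
```

```text
[ 0.56873031 -0.27932122  0.1015811 ] 9.325 [ 0.8915023  -0.27474039  0.66245072] [-0.83  0.8   1.29  0.72  2.12 -0.93]
0.5 [[215.0, 144.0], [350.0, 144.0], [350.0, 153.0], [346.0, 149.0], [71.0, 149.0]]
0.55 [[214.0, 132.0], [350.0, 132.0], [350.0, 141.0], [346.0, 141.0], [70.0, 142.0]]
0.6 [[215.0, 120.0], [350.0, 120.0], [350.0, 129.0], [346.0, 134.0], [71.0, 135.0]]
0.65 [[215.0, 109.0], [350.0, 109.0], [350.0, 117.0], [346.0, 127.0], [71.0, 128.0]]
0.7 [[215.0, 97.0], [350.0, 98.0], [350.0, 106.0], [346.0, 120.0], [71.0, 121.0]]
0.06224216011866582 -0.21549158606689672
```

View pics/w6.png

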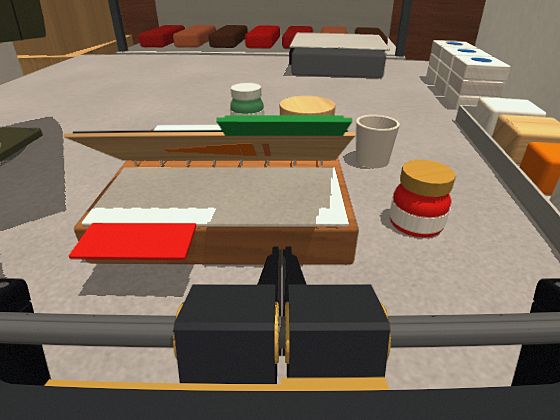

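The wrist view shows the leaf open at q≈0.61 rad, with its light underside and the tab at rows 116–136. The finger is clear below it, so I'll insert further.

```bash
python3 - <<'E'
from path import *
p,R,o=cur()
print(row(W(P,[(.062,-.1,.097)])[0],Rdes(.3,-1),p,R).tolist())
for dg in range(35,111,5):print(dg,row(tcp(np.radians(dg),.3,d=.12,off=.005),Rdes(.3,-1),p,R).tolist())
E
```

```text
[112.0, -1.0, -29.0, 0.001, 0.002, -0.001]
35 [106.0, -1.0, -46.0, 0.001, 0.002, -0.001]
40 [109.0, -1.0, -55.0, 0.001, 0.002, -0.001]
45 [113.0, -1.0, -65.0, 0.001, 0.002, -0.001]
50 [118.0, -1.0, -74.0, 0.001, 0.002, -0.001]
55 [124.0, -1.0, -83.0, 0.001, 0.002, -0.001]
60 [131.0, -1.0, -91.0, 0.001, 0.002, -0.001]
65 [138.0, -1.0, -99.0, 0.001, 0.002, -0.001]
70 [146.0, -1.0, -106.0, 0.001, 0.002, -0.001]
75 [154.0, -1.0, -112.0, 0.001, 0.002, -0.001]
80 [163.0, -1.0, -117.0, 0.001, 0.002, -0.001]
85 [173.0, -1.0, -122.0, 0.001, 0.002, -0.001]
90 [182.0, -1.0, -126.0, 0.001, 0.002, -0.001]
95 [192.0, -1.0, -129.0, 0.001, 0.002, -0.001]
100 [203.0, -1.0, -131.0, 0.001, 0.002, -0.001]
105 [213.0, -1.0, -132.0, 0.001, 0.002, -0.001]
110 [223.0, -1.0, -132.0, 0.001, 0.002, -0.001]
```

Emit:
carry_out --pt "50 -1 -10 0 0 0 0" --pt "90 -1 -20 0 0 0 0" --pt "112 -1 -29 0 0 0 0" --pt "112 -1 -38 0 0 0 0" --pt "112 -1 -47 0 0 0 0" --pt "112 -1 -56 0 0 0 0" --pt "114 -1 -65 0 0 0 0" --pt "118 -1 -74 0 0 0 0" --pt "124 -1 -83 0 0 0 0" --pt "131 -1 -91 0 0 0 0" --pt "131 -1 -91 0 0 0 0"

```text
time_s: 10.75
eef_pos: [0.5501, -0.1269, 0.149]
tool_rot: [-3.14, 0.3, 1.685]
ft_force: [-0.5, -0.3, -0.6]
width: 0.007
```

```bash
python3 - <<'E'
from path import *
p,R,o=cur(); print(p,o["time_s"],o["ft_force"],o["joints"].round(2)); 
cv2.imwrite("pics/w7.png",imaging.snapshot("wrist"))
for q in(50,55,60,65,70): q=np.radians(q);print(q,proj("wrist",W(P,[leaf(.015,.165,.003,q),leaf(.11,.165,.003,q),leaf(.11,.165,-.003,q),leaf(.12,.125,-.003,q),leaf(-.12,.125,-.003,q)])).round(0).tolist())
for dg in range(65,111,5):print(dg,row(tcp(np.radians(dg),.3,d=.12,off=.005),Rdes(.3,-1),p,R).tolist())
E
```

```text
[ 0.55006048 -0.12689781  0.14897477] 10.75 [-0.50321866 -0.34876458 -0.55613519] [-0.71  0.54  1.61  0.8   2.01 -0.88]
0.8726646259971648 [[179.0, 249.0], [395.0, 249.0], [396.0, 262.0], [392.0, 272.0], [-35.0, 270.0]]
0.9599310885968813 [[181.0, 218.0], [391.0, 218.0], [393.0, 230.0], [390.0, 253.0], [-31.0, 251.0]]
1.0471975511965976 [[185.0, 190.0], [388.0, 189.0], [389.0, 201.0], [388.0, 234.0], [-26.0, 233.0]]
1.1344640137963142 [[189.0, 165.0], [383.0, 165.0], [385.0, 175.0], [386.0, 216.0], [-19.0, 216.0]]
1.2217304763960306 [[193.0, 144.0], [379.0, 143.0], [381.0, 152.0], [383.0, 200.0], [-12.0, 201.0]]
65 [5.0, 1.0, -9.0, -0.001, -0.0, 0.0]
70 [13.0, 1.0, -15.0, -0.001, -0.0, 0.0]
75 [21.0, 1.0, -22.0, -0.001, -0.0, 0.0]
80 [30.0, 1.0, -27.0, -0.001, -0.0, 0.0]
85 [39.0, 1.0, -32.0, -0.001, -0.0, 0.0]
90 [49.0, 1.0, -35.0, -0.001, -0.0, 0.0]
95 [59.0, 1.0, -38.0, -0.001, -0.0, 0.0]
100 [70.0, 1.0, -40.0, -0.001, -0.0, 0.0]
105 [80.0, 1.0, -41.0, -0.001, -0.0, 0.0]
110 [90.0, 1.0, -42.0, -0.001, -0.0, 0.0]
```

View pics/w7.png

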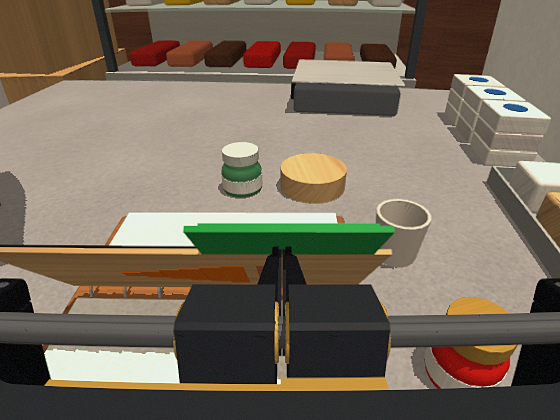

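The leaf is at about 54° with the fingertip on its underside near the tab root. I'll continue.

Emit:
carry_out --pt "5 0 -9 0 0 0 0" --pt "13 0 -15 0 0 0 0" --pt "21 0 -22 0 0 0 0" --pt "30 0 -27 0 0 0 0" --pt "39 0 -32 0 0 0 0" --pt "49 0 -35 0 0 0 0" --pt "59 0 -38 0 0 0 0" --pt "70 0 -40 0 0 0 0" --pt "80 0 -41 0 0 0 0" --pt "80 0 -41 0 0 0 0"

```text
time_s: 12.05
eef_pos: [0.5398, -0.0387, 0.1632]
tool_rot: [-3.139, 0.299, 1.685]
ft_force: [-0.3, -0.9, 1.0]
width: 0.004
```

```bash
python3 - <<'E'
from path import *
p,R,o=cur(); print(p,o["time_s"],o["ft_force"],o["joints"].round(2)); 
cv2.imwrite("pics/w8.png",imaging.snapshot("wrist"))
for q in(90,95,100,105,110): q=np.radians(q);print(q,proj("wrist",W(P,[leaf(.015,.165,-.003,q),leaf(.11,.165,-.003,q),leaf(.12,.125,-.003,q),leaf(-.12,.125,-.003,q)])).round(0).tolist())
for dg in range(110,176,5):
    f=max(.3,np.radians(dg-90)); print(dg,row(tcp(np.radians(dg),f,d=.12,off=0),Rdes(f,-1),p,R).tolist())
E
```

```text
[ 0.53978444 -0.0387293   0.16324056] 12.05 [-0.33285332 -0.91897309  0.98559193] [-0.62  0.42  1.75  0.87  1.94 -0.85]
1.5707963267948966 [[177.0, 192.0], [396.0, 191.0], [402.0, 261.0], [-61.0, 259.0]]
1.6580627893946132 [[184.0, 177.0], [388.0, 176.0], [396.0, 247.0], [-47.0, 246.0]]
1.7453292519943295 [[191.0, 166.0], [380.0, 165.0], [391.0, 236.0], [-33.0, 235.0]]
1.8325957145940461 [[197.0, 158.0], [374.0, 158.0], [386.0, 227.0], [-19.0, 227.0]]
1.9198621771937625 [[203.0, 154.0], [368.0, 154.0], [381.0, 221.0], [-6.0, 221.0]]
110 [10.0, 1.0, -7.0, -0.003, -0.05, 0.001]
115 [20.0, 1.0, -6.0, -0.003, -0.137, 0.001]
120 [31.0, 1.0, -4.0, -0.003, -0.224, 0.001]
125 [41.0, 1.0, -2.0, -0.003, -0.312, 0.001]
130 [51.0, 1.0, 2.0, -0.003, -0.399, 0.001]
135 [60.0, 1.0, 6.0, -0.003, -0.486, 0.001]
140 [69.0, 1.0, 11.0, -0.003, -0.573, 0.001]
145 [78.0, 1.0, 17.0, -0.003, -0.661, 0.001]
150 [86.0, 1.0, 23.0, -0.002, -0.748, 0.002]
155 [94.0, 1.0, 31.0, -0.002, -0.835, 0.002]
160 [101.0, 1.0, 38.0, -0.002, -0.923, 0.002]
165 [107.0, 1.0, 47.0, -0.002, -1.01, 0.002]
170 [112.0, 1.0, 56.0, -0.002, -1.097, 0.002]
175 [117.0, 1.0, 65.0, -0.002, -1.184, 0.002]
```

View pics/w8.png

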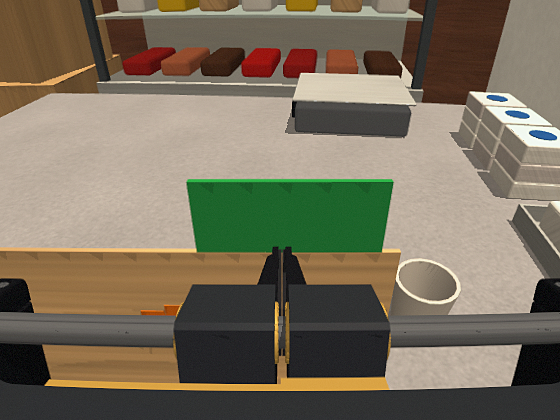

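The leaf is at about 94°. The contact point lies about 20 mm behind the nominal TCP, which also explains the earlier slip. I'll correct the path for this.

```bash
cat >> path.py <<'E'
def tcp2(q,phi,d=.118,x=.062,tip=.021):
    L=leaf(x,d,-.003,q); t=np.array([L[1],L[2]])+tip*np.array([np.cos(phi),-np.sin(phi)])
    return W(P,[(x,t[0],t[1])])[0]
E
python3 - <<'E'
from path import *
p,R,o=cur()
for dg in [94]+list(range(95,156,5)):
    f=max(.3,np.radians(dg-90)); print(dg,row(tcp2(np.radians(dg),f),Rdes(f,-1),p,R).tolist())
E
```

```text
94 [-1.0, 1.0, -1.0, -0.003, -0.001, 0.0]
95 [1.0, 1.0, -2.0, -0.003, -0.001, 0.0]
100 [11.0, 1.0, -3.0, -0.003, -0.001, 0.0]
105 [21.0, 1.0, -5.0, -0.003, -0.001, 0.0]
110 [31.0, 1.0, -4.0, -0.003, -0.05, 0.0]
115 [41.0, 1.0, -1.0, -0.003, -0.137, 0.0]
120 [51.0, 1.0, 2.0, -0.003, -0.224, 0.001]
125 [61.0, 1.0, 6.0, -0.003, -0.311, 0.001]
130 [70.0, 1.0, 11.0, -0.003, -0.399, 0.001]
135 [78.0, 1.0, 17.0, -0.003, -0.486, 0.001]
140 [86.0, 1.0, 24.0, -0.003, -0.573, 0.001]
145 [94.0, 1.0, 31.0, -0.003, -0.66, 0.001]
150 [101.0, 1.0, 39.0, -0.003, -0.748, 0.001]
155 [107.0, 1.0, 47.0, -0.002, -0.835, 0.001]
```

Emit:
carry_out --pt "11 0 -3 0 0 0 0" --pt "21 0 -5 0 0 0 0" --pt "31 0 -4 0 -0.05 0 0" --pt "41 0 -1 0 -0.137 0 0" --pt "51 0 2 0 -0.224 0 0" --pt "61 0 6 0 -0.311 0 0" --pt "70 0 11 0 -0.399 0 0" --pt "78 0 17 0 -0.486 0 0" --pt "86 0 24 0 -0.573 0 0" --pt "94 0 31 0 -0.66 0 0" --pt "101 0 39 0 -0.748 0 0" --pt "101 0 39 0 -0.748 0 0" --pt "101 0 39 0 -0.748 0 0"

```text
time_s: 13.72
eef_pos: [0.5304, 0.0449, 0.0967]
tool_rot: [-3.137, 1.046, 1.687]
ft_force: [1.3, 1.0, 0.2]
width: 0.003
```

```bash
python3 - <<'E'
from path import *
p,R,o=cur(); print(p,o["time_s"],o["ft_force"],o["joints"].round(2)); 
cv2.imwrite("pics/w9.png",imaging.snapshot("wrist"))
cv2.imwrite("pics/t9.png",imaging.snapshot("top"))
for q in(135,140,145,150,155): q=np.radians(q);print(q,proj("wrist",W(P,[leaf(.015,.165,-.003,q),leaf(.11,.165,-.003,q),leaf(.12,.125,-.003,q),leaf(-.12,.125,-.003,q)])).round(0).tolist())
for dg in list(range(150,181,5))+[182,184]:
    f=max(.3,np.radians(dg-90));f=min(f,np.pi/2); print(dg,row(tcp2(np.radians(dg),f),Rdes(f,-1),p,R).tolist())
E
```

```text
[0.53035321 0.0449236  0.0966697 ] 13.725 [1.3230376  1.00061083 0.2339308 ] [-0.3   0.05  1.97  0.49  1.38 -0.57]
2.356194490192345 [[163.0, 210.0], [410.0, 209.0], [415.0, 286.0], [-95.0, 281.0]]
2.443460952792061 [[173.0, 193.0], [399.0, 192.0], [408.0, 270.0], [-78.0, 267.0]]
2.530727415391778 [[181.0, 180.0], [390.0, 180.0], [401.0, 257.0], [-61.0, 256.0]]
2.6179938779914944 [[189.0, 172.0], [382.0, 172.0], [395.0, 247.0], [-45.0, 246.0]]
2.705260340591211 [[195.0, 168.0], [375.0, 168.0], [389.0, 240.0], [-30.0, 240.0]]
150 [0.0, 1.0, -0.0, -0.002, -0.001, 0.001]
155 [11.0, 1.0, 2.0, -0.002, -0.088, 0.001]
160 [21.0, 1.0, 5.0, -0.002, -0.175, 0.002]
165 [30.0, 1.0, 9.0, -0.002, -0.263, 0.002]
170 [40.0, 1.0, 13.0, -0.002, -0.35, 0.002]
175 [48.0, 1.0, 19.0, -0.002, -0.437, 0.002]
180 [57.0, 1.0, 25.0, -0.001, -0.524, 0.002]
182 [60.0, 1.0, 27.0, -0.001, -0.524, 0.002]
184 [64.0, 1.0, 29.0, -0.001, -0.524, 0.002]
```

View pics/w9.png

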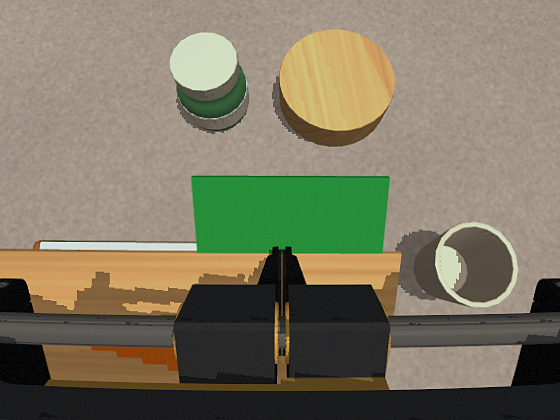

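View pics/t9.png

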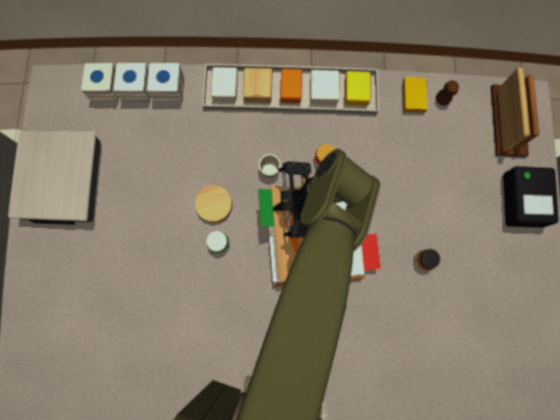

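Emit:
carry_out --pt "11 0 2 0 -0.088 0 0" --pt "21 0 5 0 -0.175 0 0" --pt "30 0 9 0 -0.263 0 0" --pt "40 0 13 0 -0.35 0 0" --pt "48 0 19 0 -0.437 0 0" --pt "53 0 22 0 -0.48 0 0" --pt "56 0 24 0 -0.524 0 0" --pt "56 0 24 0 -0.524 0 0" --pt "56 0 24 0 -0.524 0 0"

```text
time_s: 14.95
eef_pos: [0.5298, 0.0514, 0.0361]
tool_rot: [-1.536, 1.569, -2.995]
ft_force: [-0.4, 0.7, 0.2]
width: 0.002
```

```bash
python3 - <<'E'
from path import *
p,R,o=cur(); print(p,o["time_s"],o["ft_force"],o["joints"].round(2)); print(R.round(2))
cv2.imwrite("pics/w10.png",imaging.snapshot("wrist"))
for q in(165,170,175,180): q=np.radians(q);print(q,proj("wrist",W(P,[leaf(.015,.165,-.003,q),leaf(.11,.165,-.003,q),leaf(.12,.125,-.003,q),leaf(-.12,.125,-.003,q)])).round(0).tolist())
E
```

```text
[0.52979258 0.0514423  0.03613671] 14.95 [-0.414505    0.67663883  0.20929541] [-0.    0.01  2.04 -0.    1.09 -0.12]
[[-0.    0.99  0.11]
 [-0.    0.11 -0.99]
 [-1.   -0.    0.  ]]
2.8797932657906435 [[163.0, 210.0], [409.0, 210.0], [414.0, 286.0], [-94.0, 281.0]]
2.9670597283903604 [[173.0, 193.0], [399.0, 193.0], [407.0, 270.0], [-77.0, 267.0]]
3.0543261909900767 [[181.0, 181.0], [389.0, 181.0], [401.0, 258.0], [-61.0, 255.0]]
3.141592653589793 [[189.0, 173.0], [381.0, 173.0], [394.0, 248.0], [-45.0, 246.0]]
```

View pics/w10.png

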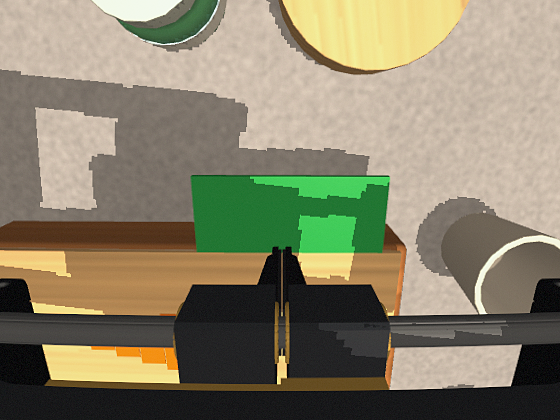

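The leaf is at about 177°. I'll press down in small steps until it reaches the stop.

Emit:
carry_out --pt "2 0 0 0 0 0 0" --pt "4 0 0 0 0 0 0" --pt "6 0 0 0 0 0 0" --pt "6 0 0 0 0 0 0" --pt "6 0 0 0 0 0 0"

```text
time_s: 15.62
eef_pos: [0.5295, 0.0519, 0.0301]
tool_rot: [-1.191, 1.569, -2.649]
ft_force: [-0.2, -1.1, 0.6]
width: 0.002
```

Emit:
carry_out --pt "1 0 0 0 0 0 0" --pt "2 0 0 0 0 0 0" --pt "3 0 0 0 0 0 0" --pt "4 0 0 0 0 0 0" --pt "4 0 0 0 0 0 0" --pt "4 0 0 0 0 0 0"

```text
time_s: 16.38
eef_pos: [0.5298, 0.0519, 0.0294]
tool_rot: [-1.266, 1.568, -2.723]
ft_force: [-9.2, 0.1, 17.8]
width: 0.002
```

The force rose to 18 N at z=0.029, so the leaf is on the stop. I'll withdraw upward.

Emit:
carry_out --pt "-10 0 0 0 0 0 0" --pt "-40 0 0 0 0 0 0" --pt "-100 0 0 0 0 0 0" --pt "-160 0 0 0 0 0 0" --pt "-210 0 0 0 0 0 0" --pt "-210 0 0 0 0 0 0" --pt "-210 300 0 0 0 0 0" --pt "-210 300 -200 0 0 0 0" --pt "-210 250 -300 0 0 0 0" --pt "-210 200 -400 0 0 0 0" --pt "-210 150 -400 0 0 0 0" --pt "-210 100 -400 0 0 0 0" --pt "-210 0 -400 0 0 0 0" --pt "-210 0 -400 0 0 0 0" --pt "-210 0 -400 0 0 0 0" --pt "-210 0 -400 0 0 0 0"

```text
time_s: 18.38
eef_pos: [0.4815, 0.4514, 0.2343]
tool_rot: [-1.187, 1.566, -2.64]
ft_force: [0.5, -0.1, -0.2]
width: 0.003
```

```bash
python3 - <<'E'
from path import *
p,R,o=cur(); print(p,o["time_s"],o["ft_force"])
im=imaging.snapshot("top"); cv2.imwrite("pics/t11c.png",cv2.resize(im[130:300,190:460],None,fx=2.95,fy=2.95,interpolation=cv2.INTER_CUBIC))
im=imaging.snapshot("side"); cv2.imwrite("pics/s11c.png",cv2.resize(im[170:370,180:400],None,fx=3,fy=3,interpolation=cv2.INTER_CUBIC))
for q in(170,173,176,178,180):
  q=np.radians(q);S=W(P,[leaf(.015,.165,-.003,q),leaf(.11,.165,-.003,q),leaf(-.12,.125,-.003,q)])
  print(q,((proj("top",S)-[190,130]+.33)*2.95).round(0).tolist(),((proj("side",S)-[180,170]+.33)*3).round(0).tolist())
E
```

```text
[0.48152229 0.45138502 0.23425488] 18.375 [ 0.52744935 -0.1481574  -0.20763514]
2.9670597283903604 [[184.0, 298.0], [176.0, 192.0], [242.0, 449.0]] [[182.0, 125.0], [299.0, 82.0], [26.0, 235.0]]
3.01941960595019 [[183.0, 299.0], [175.0, 194.0], [241.0, 450.0]] [[181.0, 132.0], [298.0, 89.0], [27.0, 240.0]]
3.07177948351002 [[182.0, 301.0], [174.0, 196.0], [240.0, 450.0]] [[181.0, 140.0], [297.0, 97.0], [27.0, 246.0]]
3.1066860685499065 [[182.0, 302.0], [174.0, 197.0], [240.0, 451.0]] [[181.0, 145.0], [296.0, 103.0], [28.0, 250.0]]
3.141592653589793 [[182.0, 303.0], [174.0, 199.0], [240.0, 451.0]] [[181.0, 151.0], [296.0, 108.0], [28.0, 254.0]]
```

View pics/t11c.png

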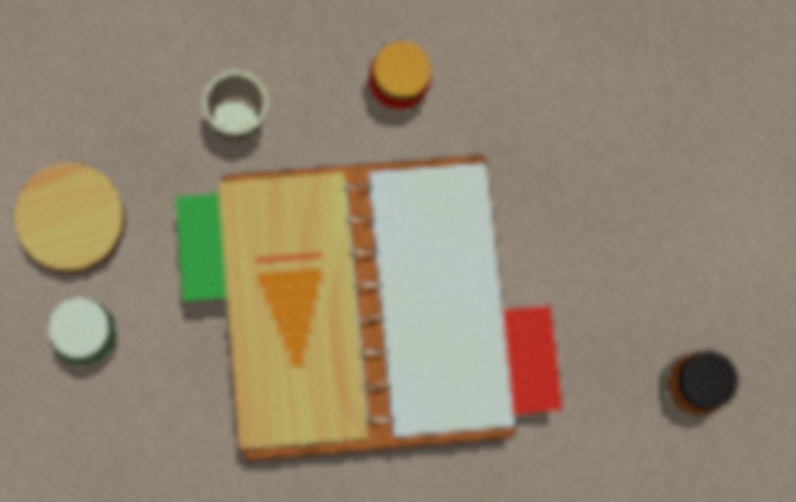

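View pics/s11c.png

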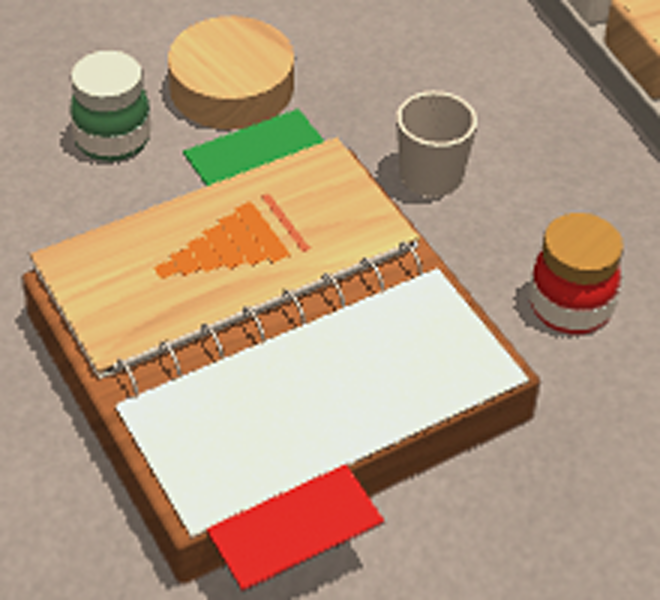

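The leaf is flat: the side-view tab corners at (183,153) and (298,110) match 180°. The red leaf and all the goods are unmoved.

```bash
python3 -c "
from station import order; print(order.hand_in())"
```

```text
the job is handed in; nothing more can be done
None
```

I turned the top leaf over with the shut fingertips, only pushing it, pressed it down to the stop, moved the arm clear and handed the job in at about 18.5 s. Handing in reports no verdict, so the result below rests on my last pictures.

**Slip on the way:** on the first lift the finger slid out over the tab edge at about 35°. The fingertips touch about 20 mm behind the nominal TCP. The leaf stayed where it was; I backed out, went deeper under it and finished the turn. During the slip the finger passed over the black face. The wrist force read at most about 1.5 N in the readings taken either side of it. I could not read the per-face contact forces, so I can't rule out a brief contact with both faces.

**Last checks:**
- **Top leaf:** the final press met 18 N at the stop. The tab corners in the side view match 180° within about 1°, and the top view agrees to within a few pixels.
- **Lower leaf:** the red-tab leaf appears in the same place as before and lies flat.
- **Goods:** the jars, cheese box and cup are at the same pixel positions as at the start.
- **Arm:** clear of everything, with the wrist force about zero.

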